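# Lock the index bar of a model-railway traverser by feel

### The arm

A 7-joint arm with a two-finger parallel gripper is mounted at the origin on the work surface. World frame = base frame: x ahead of the robot, y to its left, z up, the work surface at z = 0. Lengths are in m, angles in rad, forces in N, time in s.
With the tool pointing down it reaches from about 0.425 to 0.925 m from the base axis. Payload 6.8 kg.
Tool frame: the origin (TCP) lies midway between the tips of the shut fingers; the grasp point (between the pads) lies 19 mm behind it (bot.grasp_offset is the distance from the TCP to the grasp point, in m); z points along the fingers, x is the direction in which the jaws open and shut, and the axes are right-handed (so a half turn about z gives the same grasp; the last joint's range is limited). The gripper opens to 85 mm and grips with 20 to 120 N. Pads are 22 mm wide; open, the fingers measure 114 mm over their backs; the gripper's body (76 mm by 85 mm) begins 54 mm behind the grasp point. The pads swing forward as they close: fully open they stand 13 mm farther back than shut.
Start: joints at [-0.108, 0.477, 0.022, 1.555, -0.011, 1.109, -0.083], TCP at [0.675, 0, 0.211] pointing down, gripper open.
Joint ranges: [-2.96, 2.96], [-0.34, 2.1], [-1.41, 1.46], [0.24, 2.44], [-1.37, 4.51], [0.17, 1.92], [-2.96, 2.96]. Speed limits (rad/s): [2.39, 2.39, 3.14, 3.14, 3.14, 3.14, 3.14].

### API

Orientations are given as a unit quaternion [w, x, y, z].
In Python, from station import bot, imaging gives the robot as it stands. The module is installed in compiled form; this text tells all that it offers.
- The arm moves only by the tool apply_moves, never from a script. Its argument "increments" is a list of rows, each a list of 7 numbers: the shift along the tool's x, y, z in mm, then the turn, a rotation vector about the tool's x, y, z in degrees, then the closure, from -1 (fully open) to 1 (shut). In form: [[dx, dy, dz, rx, ry, rz, grip], ...]. A call has exactly 8 rows; each row shifts and turns the pose as measured when the row begins, along the tool's axes as they then stand; what a row does not reach is not made up. A row lasts 1/8 s, in which the tool goes at most 62.5 mm and 10.7 degrees, less where a joint would pass 70% of its speed; a pose out of reach is approached as far as the arm can. A call with a gripper value outside its range is refused whole. The fingers move at their own pace and stop on an object; "grip_force" is the grip in N (left out, the last holds). Time passes only in rows, so rows that do not move let the fingers close, or fill a call up. It gives the time, the measured TCP pose, the force and the opening at its end, in the units of the state.
- bot.get_obs(): the state, without advancing time (a new reading comes with each control period).
- imaging.read_camera(name): name is "scene" or "side" or "wrist"; returns the picture (420x560x3 uint8, red, green, blue); there is no depth.
- imaging.get_calibration(name): a dict with "K" (3x3 intrinsics, pixels), "extrinsics" (4x4, takes a point from camera to world coordinates). Camera axes: x right, y down, z forward; pixel columns grow to the right and rows downward; lengths in m; the calibration is good to about 2 mm. The wrist camera is an equidistant fisheye: a pixel r from the principal point sees the ray r / f radians off the axis. A picture is of the moment at which its call begins: read the wrist's pose just before it. get_calibration takes no time and is no camera call; for the wrist camera it gives the pose at the moment of the call.
- bot.hand_in(): hands the job in, once; it reports no verdict.
The state is a dict: "t": time; "q": joint angles; "joint_vel": joint speeds; "joint_torque": joint torques, N m; "eef_pos": TCP position; "tool_rot": TCP orientation; "contact_force": force on the tool from outside, world axes, zero at the start; "torque": the same for the moment, N m; "gripper_width": opening from 0.0 (shut) to 1.0 (fully open).
Only numpy, scipy, OpenCV 4.12 (cv2) and the standard library are available. Lean on these libraries where they do the work, as an engineer would, in place of code of your own. Each camera call takes 0.05 s, during which the arm holds its last target.

### The job

Take the square-headed locking pin out of the wooden rack, put it through the slot in the sloping cover plate of the lock console, and feel along the slot for the hole in the bar hidden behind the plate. Slide the pin fully home, until its head rests on the plate, and let go. Search gently without forcing the pin, leave the other two tools standing in the rack and do not disturb the amber vial.

Things in the scene. Friction and masses are not known exactly. Their poses are not given: they have to be found in the camera images.
- pin_head (a point): Centre of the locking pin's head: an aluminium square prism 22 x 22 x 50 mm along the pin's axis z (tip to head), x and y square to its flats. Round steel shank below: 10 mm across, 60 mm long, its last 6 mm a cone down to 5 mm. About 0.14 kg. Starts upright in one of the rack's holes, head centre 95 mm above the table.
- pin_tip (a point): End of the pin's shank, on its axis, 85 mm from the head's centre. With the pin fully home it lies 60 mm behind the cover plate's outer face.
- cover: Sloping aluminium cover plate of the grey lock console, fixed: 120 mm up the slope, 190 wide, 4 thick. Origin: slot centre on the outer face, 105 mm above the table. z: outward normal, 25 degrees from vertical, leaning to the robot; x up the slope; y along the slot, which is 13 mm wide (x) and 74 mm long (y).
- rack: Fixed wooden rack, 240 x 60 x 40 mm high. Origin: centre of its underside; x along its row of three holes at -80, 0 and +80 mm, each 11.2 mm square and 30 mm deep. The pin and two other tools stand in them, in any order, with 60 mm shanks of 10 mm.
- knob_pin_mid (a point): Centre of the ball knob (28 mm across) of a round-headed pin standing in the rack, 75 mm above its tip. To be left there.
- awl_mid (a point): Middle of the tapered wooden handle (28 mm across at most, 60 mm long) of an awl standing in the rack. To be left there.
- vial_mid (a point): Centre of a closed amber vial with a white cap, 38 mm across and 85 mm high, standing on the table. To be left alone.
- console: Fixed console under the cover. Inside, parallel to the plate, lies a black steel bar 25 mm thick, its face 24 mm behind the plate's outer face. It has one round hole, 11.5 mm wide, with a sharp edge, at cover x = 0 and y anywhere from -22 to 22 mm: it differs each time and is not reported. The bar stays put under 80 N. Free space behind it. Origin: underside, below the slot centre.
Mind the look-alikes: they are no part of the job. Leave any purple or turquoise look-alike of the part that bears awl_mid alone. What is shaped like the part that bears pin_head but black or green is not meant.

How it is judged:
By the outcome, as a careful person would: the job done as asked, in the order asked, and still so for the second after the job is handed in, with the robot touching nothing.
It also fails if it takes over 51 s, if anything falls off the work surface, if the arm or the gripper's body presses on something with over 40 N, if the wrist force passes 120 N, or if a joint passes its speed limit or range.

## Working session

There is one attempt and no reset: what is moved stays moved. The work goes in short steps, Python scripts to look and compute and a tool call to move; the robot and the scene stay as the last step left them, time stands still between calls to the robot, and variables do not carry over. Pictures are saved under pics/ and viewed, and the job is handed in when it is done.

Besides the shell and the picture viewer there is one more tool, called after "Emit:" as name([rows], argument=value, ...), one row to a line, values as JSON. apply_moves: Moves the arm, as the interface text tells. Its arguments: {"type":"object","properties":{"increments":{"type":"array","items":{"type":"array","items":{"type":"number"}}},"grip_force":{"type":"number"}},"required":["increments"]}

```bash
mkdir -p pics; python3 - <<'E'
from station import bot, imaging
import cv2, numpy as np
o=bot.get_obs(); print(o, bot.grasp_offset)
for n in ["scene","side","wrist"]:
    c=imaging.get_calibration(n); print(n,np.round(c["K"],2).tolist(),np.round(c["extrinsics"],4).tolist())
    im=imaging.read_camera(n); cv2.imwrite(f"pics/{n}0.png",im[:,:,::-1])
E
```

```text
{'t': 0.0, 'q': array([-0.10808514,  0.4778167 ,  0.02231651,  1.55648564, -0.01147244,
        1.1092673 , -0.0830797 ]), 'joint_vel': array([-8.07517324e-05,  6.27046975e-04,  3.37396777e-04,  5.74888802e-04,
       -2.52819166e-04, -7.34710440e-04,  4.06230377e-04]), 'joint_torque': array([-5.45967814e-04, -5.96443820e+01,  1.60769675e+00, -2.81194621e+01,
        1.24063640e-02,  9.39900521e-03,  2.20753498e-05]), 'eef_pos': array([ 6.74360483e-01, -2.27590977e-05,  2.09699734e-01]), 'tool_rot': array([ 7.61432543e-05,  9.99999572e-01,  2.98091329e-05, -9.21354416e-04]), 'contact_force': array([-0.4684256 ,  0.10215603, -0.43324285]), 'torque': array([-0.03819358,  0.01820105, -0.01431556]), 'gripper_width': 0.9967974858334602} 0.0187
scene [[497.97, 0.0, 289.57], [0.0, 497.97, 205.23], [0.0, 0.0, 1.0]] [[0.0947, 0.6966, -0.7112, 1.1448], [0.9954, -0.0786, 0.0556, -0.1139], [-0.0171, -0.7132, -0.7008, 0.7392], [0.0, 0.0, 0.0, 1.0]]
side [[501.31, 0.0, 281.5], [0.0, 501.31, 205.77], [0.0, 0.0, 1.0]] [[0.8772, -0.2777, 0.3917, 0.1191], [-0.4796, -0.4676, 0.7425, -0.7407], [-0.023, -0.8392, -0.5433, 0.5984], [0.0, 0.0, 0.0, 1.0]]
wrist [[325.19, 0.0, 281.89], [0.0, 325.19, 210.97], [0.0, 0.0, 1.0]] [[1.0, 0.0005, -0.0016, 0.6738], [0.0, -0.9642, -0.2652, 0.0663], [-0.0017, 0.2652, -0.9642, 0.373], [0.0, 0.0, 0.0, 1.0]]
```

View pics/scene0.png

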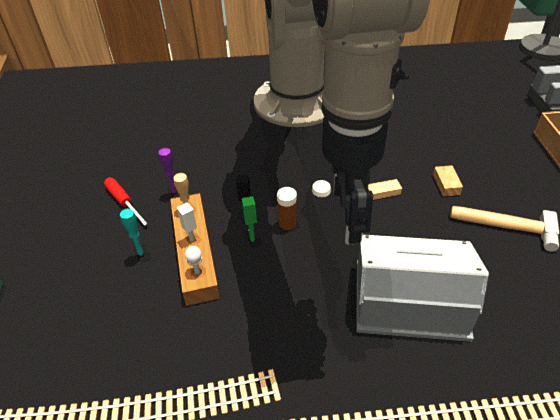

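View pics/side0.png

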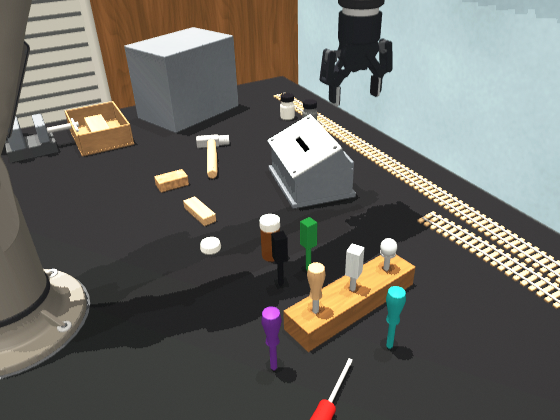

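View pics/wrist0.png

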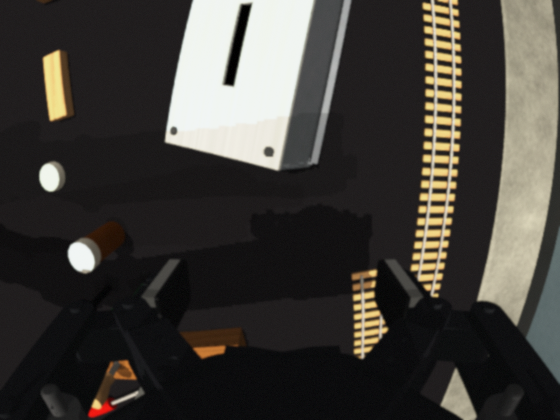

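The scene shows three square-headed things: silver in the rack (scene 186,217; side 355,262), green (scene 250,210; side 309,233) and black (scene 243,187; side 280,247). The silver one in the rack's middle hole fits the description. I'll check it in a close crop and measure.

```bash
python3 - <<'E'
import cv2
a=cv2.imread("pics/scene0.png");b=cv2.imread("pics/side0.png")
cv2.imwrite("pics/c1.png",cv2.resize(a[160:310,140:290],None,fx=4,fy=4,interpolation=cv2.INTER_CUBIC))
cv2.imwrite("pics/c2.png",cv2.resize(b[220:350,270:430],None,fx=4.5,fy=4.5,interpolation=cv2.INTER_CUBIC))
cv2.imwrite("pics/c3.png",cv2.resize(a[220:345,345:495],None,fx=4.5,fy=4.5,interpolation=cv2.INTER_CUBIC))
cv2.imwrite("pics/c4.png",cv2.resize(b[105:215,260:370],None,fx=5,fy=5,interpolation=cv2.INTER_CUBIC))
E
```

```text
(no output)
```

View pics/c1.png

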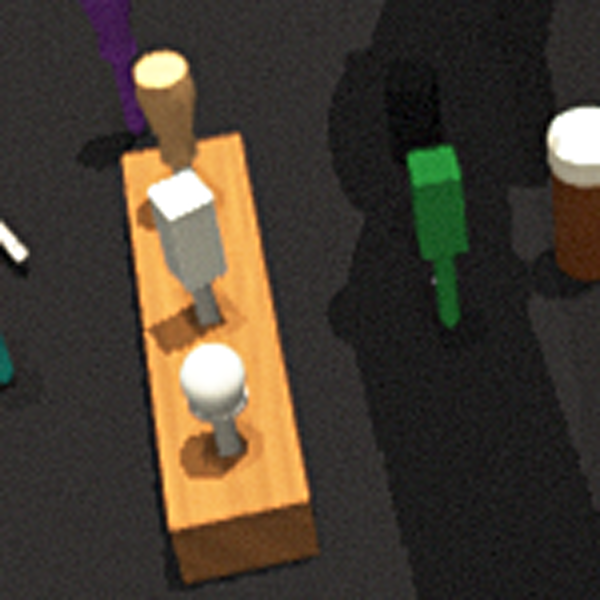

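View pics/c2.png

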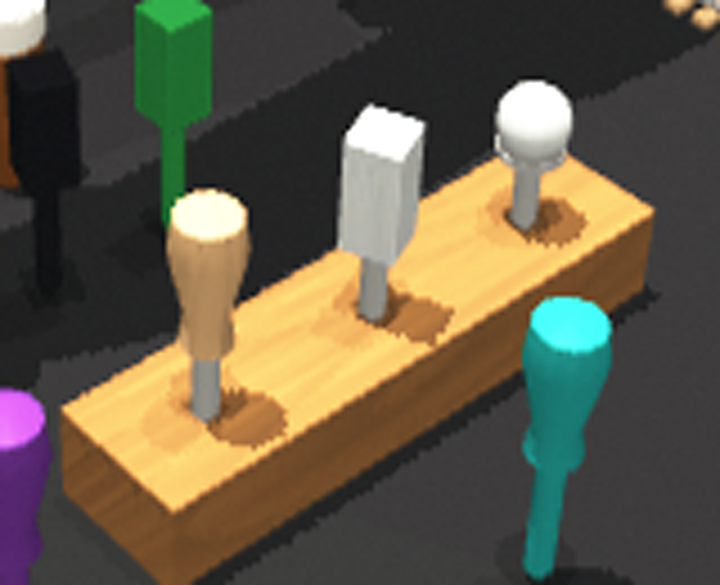

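View pics/c3.png

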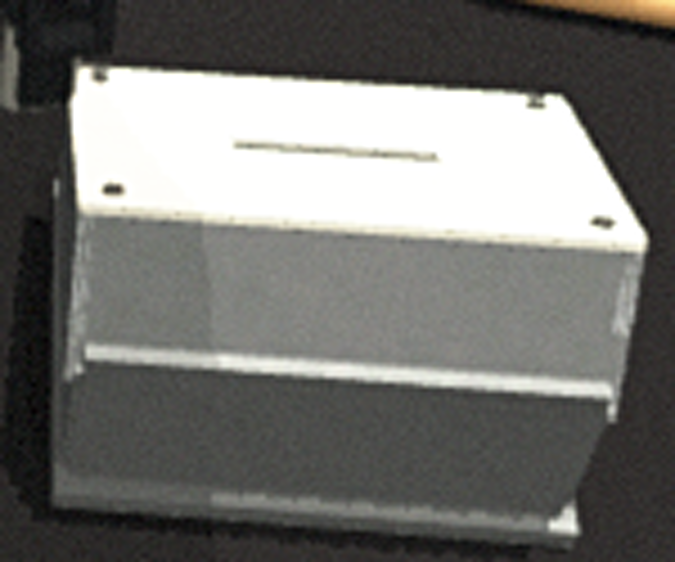

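View pics/c4.png

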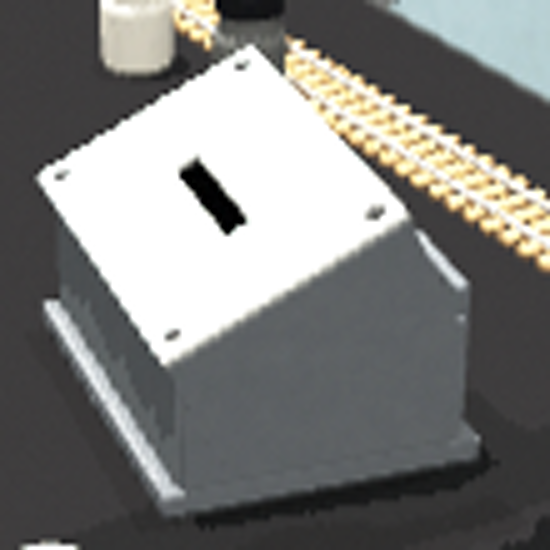

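```bash
cat > h.py <<'E'
from station import bot, imaging
import numpy as np, cv2
from scipy.optimize import least_squares
from scipy.spatial.transform import Rotation as R
def proj(P,n):
    c=imaging.get_calibration(n);T=np.linalg.inv(c["extrinsics"]);p=np.atleast_2d(P)@T[:3,:3].T+T[:3,3];K=c["K"]
    if n=="wrist":
        r=np.hypot(p[:,0],p[:,1]);th=np.arctan2(r,p[:,2]);return np.c_[K[0,0]*th*p[:,0]/r+K[0,2],K[1,1]*th*p[:,1]/r+K[1,2]]
    return np.c_[K[0,0]*p[:,0]/p[:,2]+K[0,2],K[1,1]*p[:,1]/p[:,2]+K[1,2]]
def state():
    o=bot.get_obs();q=o["tool_rot"];return o,R.from_quat([q[1],q[2],q[3],q[0]])
E
cat > m1.py <<'E'
from h import *
A=lambda L,s,o:np.array(L)/s+np.array(o)-0.5+0.5/s
# cover
sc=A([(75,64),(565,97),(648,240),(80,210),(235,144),(438,157)],4.5,(345,220))
si=A([(165,362),(37,178),(252,44),(410,214),(237,230),(188,163)],5,(260,105))
mod=np.array([[-.06,-.095,0],[-.06,.095,0],[.06,.095,0],[.06,-.095,0],[0,-.037,0],[0,.037,0]])
def covR(yaw): 
    t=np.radians(25);c,s=np.cos(t),np.sin(t)
    return R.from_euler('z',yaw).as_matrix()@np.array([[c,0,-s],[0,1,0],[s,0,c]])
def f(p):
    W=mod@covR(p[3]).T+p[:3]
    return np.r_[(proj(W,"scene")-sc).ravel(),(proj(W,"side")-si).ravel()]
for fixz in (0,1):
    g=(lambda p:f(p)) if not fixz else (lambda p:f([p[0],p[1],.105,p[3]]))
    r=least_squares(g,[.75,.1,.105,0],loss='soft_l1')
    print("cover",r.x,np.degrees(r.x[3]));
print(np.round(f(r.x).reshape(-1,2),1).tolist())
# rack
sc2=A([(123,155),(240,133),(308,500),(168,528),(185,582),(317,553)],4,(140,160))
si2=A([(62,410),(182,512),(655,208),(570,155)],4.5,(270,220))
# world: scene image down = +x ; right=+y.  order: x-y-, x-y+, x+y+, x+y-
m=np.array([[-.12,-.03,.04],[-.12,.03,.04],[.12,.03,.04],[.12,-.03,.04],[.12,-.03,0],[.12,.03,0]])
def f2(p):
    M=R.from_euler('z',p[2]).as_matrix();W=m@M.T+[p[0],p[1],0]
    # side: left corner=(x-,y+), near=(x-,y-), right=(x+,y-), far right=(x+,y+)
    S=W[[1,0,3,2]]
    return np.r_[(proj(W,"scene")-sc2).ravel(),(proj(S,"side")-si2).ravel()]
r=least_squares(f2,[.6,-.3,0],loss='soft_l1');print("rack",r.x,np.degrees(r.x[2]));print(np.round(r.fun.reshape(-1,2),1).tolist())
M=R.from_euler('z',r.x[2]).as_matrix()
for h in(-.08,0,.08): print(M@[h,0,.04]+[r.x[0],r.x[1],0])
# pin
sc3=A([(148,190),(188,170),(214,198),(172,220),(190,292),(226,272)],4,(140,160))
si3=A([(344,148),(370,104),(425,122),(390,160),(338,245),(378,262)],4.5,(270,220))
a=.011
def f3(p):
    Rm=(R.from_rotvec([p[3],p[4],0])*R.from_euler('z',p[2])).as_matrix()
    P=lambda L:np.array(L)@Rm.T+[p[0],p[1],.095]
    # corners in head frame (world-like at yaw 0)
    mm,mp,pp,pm=[(-a,-a),(-a,a),(a,a),(a,-a)]
    t=lambda c:(*c,.025); b=lambda c:(*c,-.025)
    S=P([t(mm),t(mp),t(pp),t(pm),b(pm),b(pp)])
    D=P([t(mm),t(mp),t(pp),t(pm),b(mm),b(pm)])
    return np.r_[(proj(S,"scene")-sc3).ravel(),(proj(D,"side")-si3).ravel(),20*p[3],20*p[4]]
for y0 in(0,.6,-.6):
    r=least_squares(f3,[.6,-.3,y0,0,0],loss='soft_l1');print("pin",r.x,np.degrees(r.x[2:]),r.cost)
    print(np.round(r.fun[:-2].reshape(-1,2),1).tolist())
E
python3 m1.py
```

```text
cover [ 0.63718817  0.13772164  0.10504403 -0.19304746] -11.060804663837647
cover [ 0.63717768  0.13773677  0.10527929 -0.19304875] -11.060878878729598
[[-1.5, 1.5], [-0.7, 0.9], [0.1, 0.9], [0.2, -0.8], [-0.4, 0.0], [0.2, 0.0], [-0.6, -0.4], [-0.3, -0.5], [-0.5, 0.1], [-0.4, -0.7], [0.0, -0.7], [-1.2, -0.9]]
rack [ 0.50303319 -0.25142765  0.15933988] 9.129502428149298
[[-0.7, 0.5], [-0.6, 0.6], [-0.2, 0.4], [-0.1, 0.9], [-0.5, 0.8], [0.2, 0.6], [-0.7, -0.1], [-2.3, 0.1], [-0.3, 0.7], [-7.9, -4.2]]
[ 0.42404661 -0.26412097  0.04      ]
[ 0.50303319 -0.25142765  0.04      ]
[ 0.58201977 -0.23873433  0.04      ]
pin [ 0.50184864 -0.24639309 -0.49034443  0.23725341  0.05187773] [-28.09466633  13.593619     2.9723749 ] 60.7762948460265
[[5.0, -4.0], [5.0, 2.6], [-7.4, 5.1], [-7.0, -2.1], [-0.3, -3.1], [0.5, 3.8], [2.8, 1.5], [-4.3, 0.6], [-2.8, -2.1], [6.7, 0.1], [-3.0, 0.5], [1.6, -2.1]]
pin [ 0.50184867 -0.24639318 -0.49033032  0.23725406  0.05188445] [-28.09385813  13.59365605   2.97275977] 60.77629491145783
[[5.0, -4.0], [5.0, 2.6], [-7.4, 5.1], [-7.0, -2.1], [-0.3, -3.1], [0.5, 3.8], [2.8, 1.5], [-4.3, 0.6], [-2.8, -2.1], [6.7, 0.1], [-3.0, 0.5], [1.6, -2.1]]
pin [ 0.50184835 -0.24639221 -0.4904786   0.2372469   0.05181376] [-28.10235371  13.59324579   2.96870998] 60.77629490602491
[[5.0, -4.0], [5.0, 2.6], [-7.4, 5.1], [-7.0, -2.1], [-0.3, -3.1], [0.5, 3.8], [2.8, 1.5], [-4.3, 0.6], [-2.8, -2.1], [6.7, 0.1], [-3.0, 0.5], [1.6, -2.1]]
```

```bash
sed -i 's/D=P(.*/D=P([t(mp),t(pp),t(pm),t(mm),b(mp),b(mm)])/' m1.py; python3 m1.py | grep -A1 pin
python3 - <<'E'
from h import *
# pixels of shank meets rack, knob, awl -> on plane z
def pl(n,u,v,z):
    c=imaging.get_calibration(n);d=c["extrinsics"][:3,:3]@np.linalg.inv(c["K"])@[u,v,1];o=c["extrinsics"][:3,3];return o+d*(z-o[2])/d[2]
print("shank@rack",pl("scene",140+207/4,160+322/4,.04),pl("side",270+372/4.5,220+315/4.5,.04))
print("knob",pl("scene",140+213/4,160+380/4,.085),pl("side",270+533/4.5,220+120/4.5,.085))
print("awltop",pl("scene",140+162/4,160+70/4,.13),pl("side",270+208/4.5,220+215/4.5,.13))
E
```

```text
pin [ 0.50259817 -0.25019031  0.50954331  0.02228664  0.00644145] [29.19468104  1.27693045  0.36906793] 9.006031932773212
[[-0.5, 0.1], [0.6, -0.1], [-0.3, -0.1], [-1.1, -0.2], [-0.3, 0.8], [1.5, 0.5], [-1.2, -2.6], [-0.8, -0.3], [-0.1, 0.3], [1.6, -0.5], [-1.9, 0.4], [1.8, 1.5]]
pin [ 0.50259818 -0.25019031  0.50954451  0.02228657  0.0064413 ] [29.19474968  1.27692661  0.36905924] 9.006031932829458
[[-0.5, 0.1], [0.6, -0.1], [-0.3, -0.1], [-1.1, -0.2], [-0.3, 0.8], [1.5, 0.5], [-1.2, -2.6], [-0.8, -0.3], [-0.1, 0.3], [1.6, -0.5], [-1.9, 0.4], [1.8, 1.5]]
pin [ 0.50259818 -0.25019031  0.5095444   0.02228665  0.00644143] [29.19474337  1.27693081  0.36906697] 9.006031932811167
[[-0.5, 0.1], [0.6, -0.1], [-0.3, -0.1], [-1.1, -0.2], [-0.3, 0.8], [1.5, 0.5], [-1.2, -2.6], [-0.8, -0.3], [-0.1, 0.3], [1.6, -0.5], [-1.9, 0.4], [1.8, 1.5]]
shank@rack [ 0.50864539 -0.2499004   0.04      ] [ 0.50045951 -0.2567597   0.04      ]
knob [ 0.5832079  -0.23709992  0.085     ] [ 0.58213291 -0.23945324  0.085     ]
awltop [ 0.43046452 -0.26035745  0.13      ] [ 0.42100927 -0.27029359  0.13      ]
```

```bash
cat >> h.py <<'E'
def covR(yaw): 
    t=np.radians(25);c,s=np.cos(t),np.sin(t)
    return R.from_euler('z',yaw).as_matrix()@np.array([[c,0,-s],[0,1,0],[s,0,c]])
def down(psi): return R.from_euler('z',np.radians(psi))*R.from_rotvec([np.pi,0,0])
def plan(p,Rt,n):
    from scipy.spatial.transform import Slerp
    o,Rc=state(); s=Slerp([0,1],R.concatenate([Rc,Rt]));p0=o["eef_pos"];rows=[]
    for i in range(n):
        a,b=i/n,(i+1)/n;Ra,Rb=s(a),s(b)
        rows.append(np.r_[Ra.inv().apply((np.array(p)-p0)/n)*1e3,np.degrees((Ra.inv()*Rb).as_rotvec())])
    print("tot shift mm",Rc.inv().apply(np.array(p)-p0)*1e3,"rot",np.degrees((Rc.inv()*Rt).as_rotvec()))
    print(np.round(rows,1).tolist())
E
python3 -c "
from h import *
plan([.5026,-.250,.19],down(-60.8),7)"
```

```text
tot shift mm [-171.89871725  249.96803837   20.21469493] rot [4.82637233e-02 7.01420259e-02 6.07981844e+01]
[[-24.6, 35.7, 2.9, 0.0, 0.0, 8.7], [-18.9, 39.0, 2.9, 0.0, 0.0, 8.7], [-12.8, 41.4, 2.9, 0.0, 0.0, 8.7], [-6.4, 42.9, 2.9, 0.0, 0.0, 8.7], [0.2, 43.3, 2.9, 0.0, 0.0, 8.7], [6.7, 42.8, 2.9, 0.0, 0.0, 8.7], [13.1, 41.3, 2.9, 0.0, 0.0, 8.7]]
```

Emit:
apply_moves([
  [-24.6, 35.7, 2, 0, 0, 8.7, -1],
  [-18.9, 39, 2, 0, 0, 8.7, -1],
  [-12.8, 41.4, 2, 0, 0, 8.7, -1],
  [-6.4, 42.9, 2, 0, 0, 8.7, -1],
  [0.2, 43.3, 2, 0, 0, 8.7, -1],
  [6.7, 42.8, 2, 0, 0, 8.7, -1],
  [13.1, 41.3, 2, 0, 0, 8.7, -1],
  [0, 0, 0, 0, 0, 0, -1],
], grip_force=80)

```text
t: 1.15
eef_pos: [0.4921, -0.2537, 0.1931]
tool_rot: [0.001, 0.853, -0.521, -0.002]
contact_force: [-0.2, -0.5, 0.2]
gripper_width: 1.0
```

```bash
python3 - <<'E'
from h import *
c=imaging.get_calibration("wrist");np.save("wc.npy",c["extrinsics"])
im=imaging.read_camera("wrist"); cv2.imwrite("pics/w1.png",im[:,:,::-1])
o,Rc=state();print(o["t"],o["eef_pos"],(Rc.as_euler('ZYX',degrees=True)),o["q"])
plan([.5026,-.250,.0813],down(-60.8),6)
E
```

```text
1.2 [ 0.49371585 -0.25163374  0.19320069] [-62.60321446   0.22794002 179.87887373] [ 0.09619224  0.30601517  0.32387314  1.88061691 -0.1169591   0.97758458
 -0.62062797]
tot shift mm [  3.08268755  -8.87600128 111.87079817] rot [ 0.11752925  0.22982716 -1.80297047]
[[0.5, -1.5, 18.6, 0.0, 0.0, -0.3], [0.5, -1.5, 18.6, 0.0, 0.0, -0.3], [0.5, -1.5, 18.6, 0.0, 0.0, -0.3], [0.5, -1.5, 18.6, 0.0, 0.0, -0.3], [0.5, -1.4, 18.6, 0.0, 0.0, -0.3], [0.5, -1.4, 18.6, 0.0, 0.0, -0.3]]
```

View pics/w1.png

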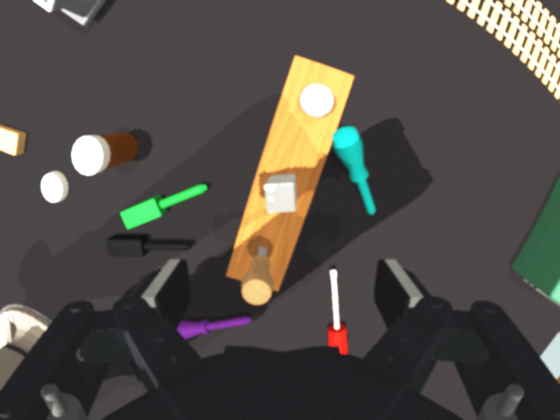

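```bash
python3 - <<'E'
from h import *
im=cv2.imread("pics/w1.png")
E=np.load("wc.npy")
K=imaging.get_calibration("wrist")["K"]
def pw(P):
    T=np.linalg.inv(E);p=np.atleast_2d(P)@T[:3,:3].T+T[:3,3]
    r=np.hypot(p[:,0],p[:,1]);th=np.arctan2(r,p[:,2]);return np.c_[K[0,0]*th*p[:,0]/r+K[0,2],K[1,1]*th*p[:,1]/r+K[1,2]]
s=8;x0,y0=250,160
c=cv2.resize(im[y0:y0+70,x0:x0+70],None,fx=s,fy=s,interpolation=cv2.INTER_CUBIC)
a=.011;q=np.array([[-a,-a],[-a,a],[a,a],[a,-a]])@R.from_euler('z',29.2,degrees=True).as_matrix()[:2,:2].T
for z,col in((.12,(0,0,255)),(.07,(255,0,0))):
    P=np.c_[q+[.5026,-.250],np.full(4,z)];u=pw(P);print(u)
    cv2.polylines(c,[np.int32((u-[x0,y0]+.5)*s)],True,col,1)
cv2.imwrite("pics/w1c.png",c)
E
```

```text
[[298.90269852 211.32740058]
 [269.7766769  212.29998621]
 [268.4416317  183.66538474]
 [298.21191363 182.64825827]]
[[296.3340853  196.39248103]
 [271.99832544 197.21414728]
 [270.9489571  173.16868177]
 [295.68486739 172.31869231]]
```

View pics/w1c.png

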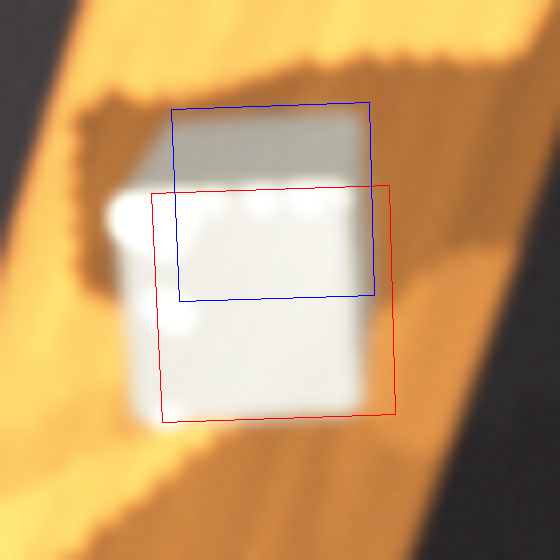

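The wrist crop shows the silver square head over the middle hole. It leans 2° in its hole (head middle about 2 mm to tool −x), and its yaw agrees with my fit. I'll descend centred on the hole.

Emit:
apply_moves([
  [0.8, -2.5, 15, 0, 0, -0.6, -1],
  [0.8, -2.5, 20, 0, 0, -0.6, -1],
  [0.8, -2.5, 20, 0, 0, -0.6, -1],
  [0.7, -1.5, 20, 0, 0, 0, -1],
  [0, 0, 20, 0, 0, 0, -1],
  [0, 0, 12, 0, 0, 0, -1],
  [0, 0, 0, 0, 0, 0, -1],
  [0, 0, 0, 0, 0, 0, -1],
])

```text
t: 2.2
eef_pos: [0.5085, -0.2388, 0.0768]
tool_rot: [-0.002, 0.869, -0.495, -0.004]
contact_force: [-0.2, -0.6, -0.4]
gripper_width: 1.002
```

```bash
python3 - <<'E'
from h import *
o,Rc=state();print(o["t"],o["eef_pos"],(Rc.as_euler('ZYX',degrees=True)),o["q"])
plan([.5026,-.250,.0813],down(-60.8),1)
E
```

```text
2.2 [ 0.50851533 -0.23879846  0.07678777] [-59.3707503    0.54579009 179.95253382] [ 0.12590551  0.47259491  0.26359163  1.95053064 -0.18292995  0.74897019
 -0.53884304]
tot shift mm [ 6.58170042 10.80078894 -4.56618887] rot [0.05427076 0.54516974 1.42946489]
[[6.6, 10.8, -4.6, 0.1, 0.5, 1.4]]
```

Emit:
apply_moves([
  [3, 5, -2, 0, 0.2, 0.7, -1],
  [0, 0, 0, 0, 0, 0, -1],
  [0, 0, 0, 0, 0, 0, -1],
  [2, 4, -2, 0, 0.2, 0.7, -1],
  [0, 0, 0, 0, 0, 0, -1],
  [0, 0, 0, 0, 0, 0, -1],
  [0, 0, 0, 0, 0, 0, -1],
  [0, 0, 0, 0, 0, 0, -1],
])

```text
t: 3.2
eef_pos: [0.5041, -0.2491, 0.0831]
tool_rot: [-0.001, 0.862, -0.507, 0.001]
contact_force: [0.3, -0.6, 0.2]
gripper_width: 1.003
```

```bash
python3 - <<'E'
from h import *
o,Rc=state();print(o["t"],o["eef_pos"],(Rc.as_euler('ZYX',degrees=True)))
plan([.5026,-.250,.0813],down(-60.8),1)
E
```

```text
3.2 [ 0.50408284 -0.24908845  0.08309017] [-6.08973749e+01 -4.14122050e-02 -1.79902900e+02]
tot shift mm [0.07395517 1.74202294 1.78727605] rot [-0.09706434 -0.0414947  -0.09733974]
[[0.1, 1.7, 1.8, -0.1, -0.0, -0.1]]
```

Emit:
apply_moves([
  [0, 1.5, 1, 0, 0, 0, -1],
  [0, 0, 0, 0, 0, 0, -0.3],
  [0, 0, 0, 0, 0, 0, 0.2],
  [0, 0, 0, 0, 0, 0, 1],
  [0, 0, 0, 0, 0, 0, 1],
  [0, 0, 0, 0, 0, 0, 1],
  [0, 0, 0, 0, 0, 0, 1],
  [0, 0, 0, 0, 0, 0, 1],
], grip_force=60)

```text
t: 4.2
eef_pos: [0.5028, -0.2496, 0.0821]
tool_rot: [-0.001, 0.862, -0.507, 0.001]
contact_force: [-0.4, 0.1, 0.4]
gripper_width: 0.237
```

```bash
python3 - <<'E'
from h import *
o,Rc=state();print(o["t"],o["eef_pos"],(Rc.as_euler('ZYX',degrees=True)),o["contact_force"],o["gripper_width"])
E
```

```text
4.2 [ 0.50275694 -0.24955317  0.08210177] [-6.08783011e+01 -1.67729244e-02 -1.79897995e+02] [-0.39850196  0.14940084  0.36906658] 0.23707035328624562
```

Emit:
apply_moves([
  [0, 0, -6, 0, 0, 0, 1],
  [0, 0, -12, 0, 0, 0, 1],
  [0, 0, -20, 0, 0, 0, 1],
  [0, 0, -25, 0, 0, 0, 1],
  [0, 0, -30, 0, 0, 0, 1],
  [0, 0, -30, 0, 0, 0, 1],
  [0, 0, -20, 0, 0, 0, 1],
  [0, 0, 0, 0, 0, 0, 1],
])

```text
t: 5.2
eef_pos: [0.5016, -0.2498, 0.2336]
tool_rot: [-0.001, 0.862, -0.507, 0.001]
contact_force: [0.7, -0.3, -2.4]
gripper_width: 0.241
```

```bash
python3 - <<'E'
from h import *
o,Rc=state();print(o["t"],o["eef_pos"],(Rc.as_euler('ZYX',degrees=True)),o["contact_force"],o["gripper_width"])
im=imaging.read_camera("scene"); cv2.imwrite("pics/s2.png",im[:,:,::-1])
im=imaging.read_camera("side"); cv2.imwrite("pics/d2.png",im[:,:,::-1])
# place orientation: tool x = -cover y (psi -101), z=-cover z
C=covR(-.193); X=-C[:,1];Z=-C[:,2];Y=np.cross(Z,X);Rt=R.from_matrix(np.c_[X,Y,Z])
tip_target=np.array([.6372,.1377,.1053])+C[:,2]*.04
# TCP is 85-13.7 mm behind tip
d=.0713
p=tip_target+C[:,2]*d
print(p);plan(p,Rt,10)
E
```

```text
5.2 [ 0.50155908 -0.24980902  0.2336191 ] [-6.09353073e+01 -5.07559233e-02 -1.79870338e+02] [ 0.68866062 -0.34328036 -2.43657979] 0.2406106667480495
[0.59103592 0.14672197 0.20617206]
tot shift mm [-301.99698715 -271.58294226   25.79982294] rot [24.01129511  8.84396345 39.46531385]
[[-30.2, -27.2, 2.6, 2.4, 0.9, 3.9], [-32.0, -24.9, 3.2, 2.4, 0.9, 3.9], [-33.7, -22.5, 3.7, 2.4, 0.9, 3.9], [-35.2, -19.9, 4.0, 2.4, 0.9, 3.9], [-36.6, -17.3, 4.3, 2.4, 0.9, 3.9], [-37.8, -14.6, 4.4, 2.4, 0.9, 3.9], [-38.7, -11.7, 4.3, 2.4, 0.9, 3.9], [-39.5, -8.9, 4.1, 2.4, 0.9, 3.9], [-40.1, -6.0, 3.8, 2.4, 0.9, 3.9], [-40.4, -3.0, 3.4, 2.4, 0.9, 3.9]]
```

View pics/s2.png

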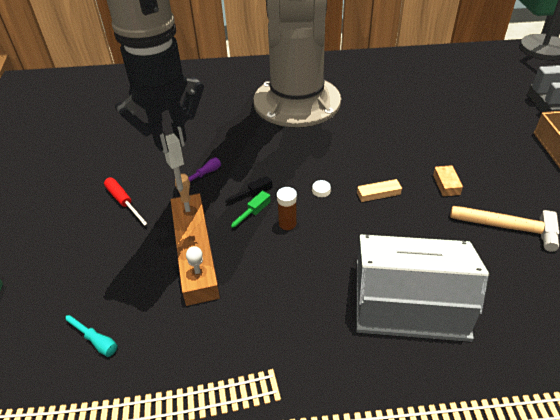

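View pics/d2.png

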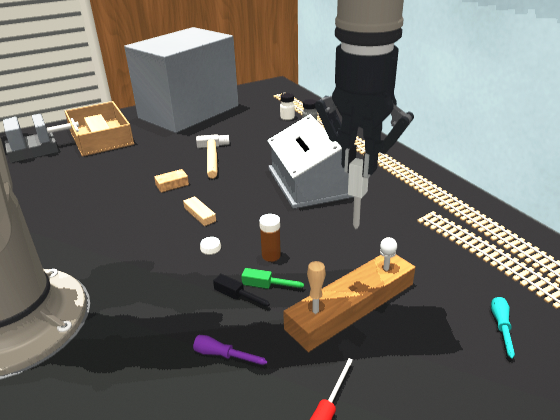

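Silver pin is held above the rack (scene 175,160; side 357,185). The awl and knob pin are still standing. The coloured look-alikes toppled on their own before I came near: they already lay flat in the first wrist picture. Next I carry the pin to the console.

Emit:
apply_moves([
  [-25, -22, 2, 2.4, 0.9, 3.9, 1],
  [-32, -25, 3, 2.4, 0.9, 3.9, 1],
  [-33.7, -22.5, 3.5, 2.4, 0.9, 3.9, 1],
  [-35, -20, 4, 2.4, 0.9, 3.9, 1],
  [-36.5, -17, 4, 2.4, 0.9, 3.9, 1],
  [-36, -14.6, 4, 2.4, 0.9, 3.9, 1],
  [-30, -9, 2, 2.4, 0.9, 3.9, 1],
  [-10, -3, 0, 2, 0.7, 3, 1],
])

```text
t: 6.3
eef_pos: [0.558, 0.0265, 0.2061]
tool_rot: [0.105, -0.68, 0.714, -0.131]
contact_force: [0.1, -0.2, -1.0]
gripper_width: 0.244
```

```bash
cat > pl.py <<'E'
from h import *
import sys
C=covR(-.193); X=-C[:,1];Z=-C[:,2];Y=np.cross(Z,X);Rt=R.from_matrix(np.c_[X,Y,Z]);O=np.array([.6372,.1377,.1053])
d=.0713
def tgt(depth,y=0,x=0): # tip depth behind face (m)
    return O+C@np.array([x,y,d-depth])
def show():
    o,Rc=state();tip=o["eef_pos"]+Rc.apply([0,0,d]);c=C.T@(tip-O)
    print("t",o["t"],"tip in cover mm",np.round(c*1e3,1),"F cover",np.round(C.T@o["contact_force"],1),"tauT",np.round(Rc.inv().apply(o["torque"]),2),"rot err(tool) deg",np.round(np.degrees((Rc.inv()*Rt).as_rotvec()),2),"w",round(o["gripper_width"],3))
E
python3 - <<'E'
from pl import *
show();plan(tgt(-.04),Rt,4)
E
```

```text
t 6.3 tip in cover mm [ -15.6 -123.    44.3] F cover [-0.3 -0.2 -1. ] tauT [-0.51  0.07 -0.01] rot err(tool) deg [5.64 1.53 8.07] w 0.244
tot shift mm [-121.76309991  -26.37241971    5.50600765] rot [5.64477836 1.53165697 8.07253089]
[[-30.4, -6.6, 1.4, 1.4, 0.4, 2.0], [-30.7, -5.5, 1.3, 1.4, 0.4, 2.0], [-30.8, -4.4, 1.2, 1.4, 0.4, 2.0], [-31.0, -3.3, 1.1, 1.4, 0.4, 2.0]]
```

Emit:
apply_moves([
  [-28, -6, 1, 1.4, 0.4, 2, 1],
  [-30, -5.5, 1, 1.4, 0.4, 2, 1],
  [-30, -4, 1, 1.4, 0.4, 2, 1],
  [-20, -3, 0, 1, 0.3, 1.5, 1],
  [0, 0, 0, 0, 0, 0, 1],
  [0, 0, 0, 0, 0, 0, 1],
  [0, 0, 0, 0, 0, 0, 1],
  [0, 0, 0, 0, 0, 0, 1],
])

```text
t: 7.3
eef_pos: [0.5806, 0.1312, 0.1982]
tool_rot: [0.127, -0.625, 0.753, -0.163]
contact_force: [-0.4, -0.0, -1.1]
gripper_width: 0.238
```

```bash
python3 - <<'E'
from pl import *
show();plan(tgt(-.04),Rt,1)
E
```

```text
t 7.3 tip in cover mm [-11.4 -18.   35.9] F cover [-0.8 -0.1 -0.8] tauT [-0.58 -0.03 -0.04] rot err(tool) deg [ 1.12 -0.58  0.54] w 0.238
tot shift mm [-17.08606706 -10.05435704  -4.53782819] rot [ 1.12483613 -0.58314582  0.53701878]
[[-17.1, -10.1, -4.5, 1.1, -0.6, 0.5]]
```

```bash
python3 - <<'E'
from pl import *
plan(tgt(-.022,-.026),Rt,1)
E
```

```text
tot shift mm [  8.72991732 -10.16748873  13.72476067] rot [ 1.12483613 -0.58314582  0.53701878]
[[8.7, -10.2, 13.7, 1.1, -0.6, 0.5]]
```

Emit:
apply_moves([
  [4, -5, 0, 0.5, -0.3, 0.2, 1],
  [4, -5, 7, 0.5, -0.3, 0.2, 1],
  [0, 0, 6, 0, 0, 0, 1],
  [0, 0, 0, 0, 0, 0, 1],
  [0, 0, 0, 0, 0, 0, 1],
  [0, 0, 0, 0, 0, 0, 1],
  [0, 0, 0, 0, 0, 0, 1],
  [0, 0, 0, 0, 0, 0, 1],
])

```text
t: 8.3
eef_pos: [0.5944, 0.1188, 0.1903]
tool_rot: [0.138, -0.621, 0.754, -0.167]
contact_force: [0.4, -0.8, -1.2]
gripper_width: 0.241
```

```bash
python3 - <<'E'
from pl import *
show();plan(tgt(-.022,-.026),Rt,1)
for n in("scene","side","wrist"):
    if n=="wrist": np.save("wc.npy",imaging.get_calibration(n)["extrinsics"])
    o,Rc=state();tip=o["eef_pos"]+Rc.apply([0,0,d]);b=o["eef_pos"]+Rc.apply([0,0,d-.06])
    u=proj([tip,b,tgt(0)-C[:,2]*d,O+C@[0,-.037,0],O+C@[0,.037,0]],n)
    im=imaging.read_camera(n)[:,:,::-1].copy();cv2.imwrite(f"pics/{n}3.png",im)
    x,y=np.int32(u[0])-[60,45]; x=max(x,0);y=max(y,0)
    c=cv2.resize(im[y:y+90,x:x+120],None,fx=6,fy=6,interpolation=cv2.INTER_CUBIC)
    for k,col in zip(range(5),[(0,0,255),(0,160,255),(255,0,0),(0,200,0),(0,200,0)]): cv2.circle(c,[int(v) for v in (u[k]-[x,y]+.5)*6],3,col,-1)
    cv2.imwrite(f"pics/{n}3c.png",c);print(n,x,y,np.round(u,1).tolist())
E
```

```text
t 8.3 tip in cover mm [  1.1 -26.7  21.9] F cover [ 0.  -0.7 -1.3] tauT [-0.61  0.05  0.02] rot err(tool) deg [0.04 0.04 0.03] w 0.241
tot shift mm [-0.76931765  1.15257099 -0.10124881] rot [0.03976906 0.03575263 0.02712933]
[[-0.8, 1.2, -0.1, 0.0, 0.0, 0.0]]
scene 344 195 [[404.2, 240.1], [408.0, 205.5], [419.2, 253.1], [396.4, 251.6], [442.1, 254.5]]
side 241 95 [[301.9, 140.1], [290.5, 118.4], [301.4, 142.9], [307.1, 149.9], [296.0, 136.3]]
wrist 220 168 [[280.6, 213.4], [280.2, 241.9], [248.0, 207.3], [293.2, 207.3], [204.1, 207.3]]
```

View pics/scene3c.png

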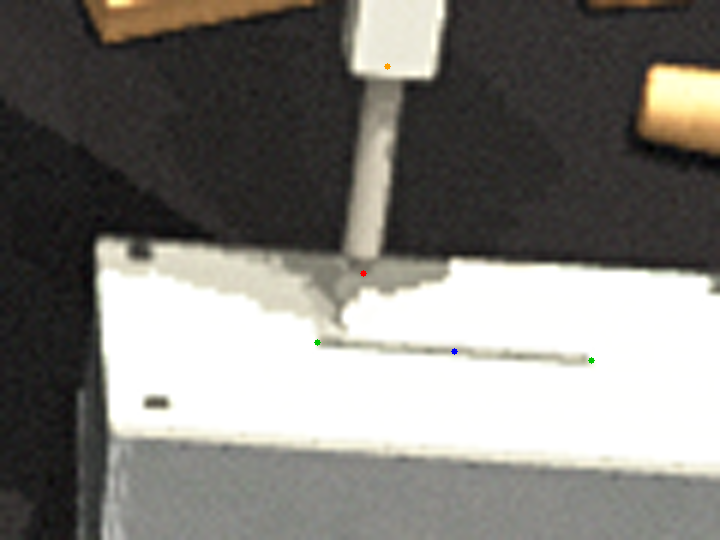

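View pics/side3c.png

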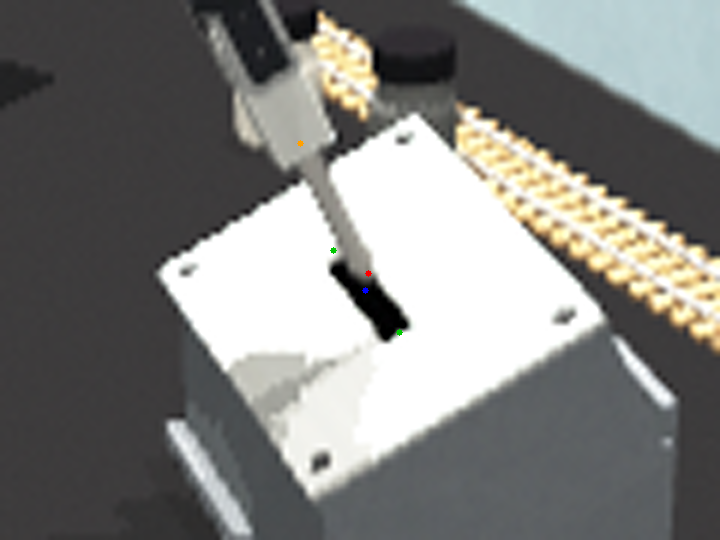

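View pics/wrist3c.png

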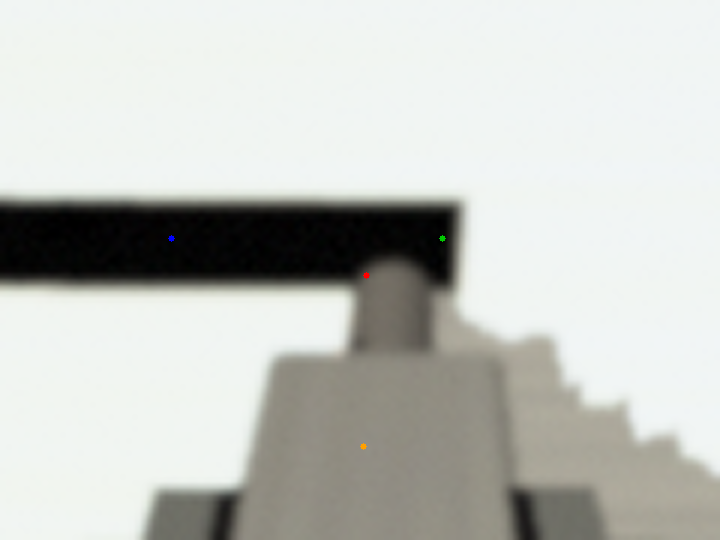

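View pics/wrist3.png

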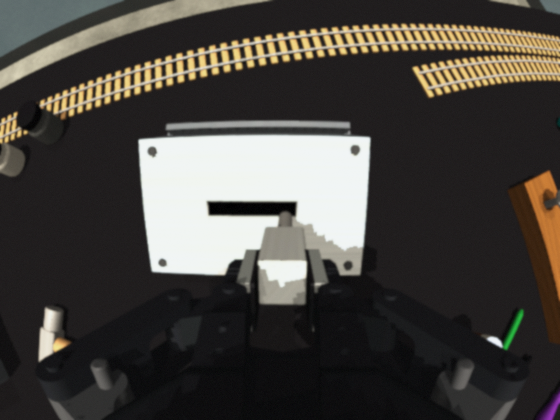

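The wrist view shows the tip at crop (392,262), in line with the slot's right (−y) end. The slot spans pixels 208–297 at row 208, and the pin is about 0.5 mm off its centre line. I'll nudge it and lower to just above the plate.

Emit:
apply_moves([
  [-2, 0.6, 0, 0, 0, 0, 1],
  [0, 0, 6, 0, 0, 0, 1],
  [0, 0, 6, 0, 0, 0, 1],
  [0, 0, 5, 0, 0, 0, 1],
  [0, 0, 0, 0, 0, 0, 1],
  [0, 0, 0, 0, 0, 0, 1],
  [0, 0, 0, 0, 0, 0, 1],
  [0, 0, 0, 0, 0, 0, 1],
])

```text
t: 9.45
eef_pos: [0.6018, 0.1193, 0.1732]
tool_rot: [0.137, -0.621, 0.754, -0.167]
contact_force: [-0.8, -0.7, -1.1]
gripper_width: 0.241
```

```bash
cat > look.py <<'E'
from pl import *
import sys
tag=sys.argv[1];show()
for n in sys.argv[2:]:
    o,Rc=state();tip=o["eef_pos"]+Rc.apply([0,0,d]);b=o["eef_pos"]+Rc.apply([0,0,d-.06])
    u=proj([tip,b,O,O+C@[0,-.037,0],O+C@[0,.037,0]],n)
    im=imaging.read_camera(n)[:,:,::-1].copy()
    x,y=np.int32(u[0])-[60,45]; x=max(x,0);y=max(y,0)
    c=cv2.resize(im[y:y+90,x:x+120],None,fx=6,fy=6,interpolation=cv2.INTER_CUBIC)
    for k,col in zip(range(5),[(0,0,255),(0,160,255),(255,0,0),(0,200,0),(0,200,0)]): cv2.circle(c,[int(v) for v in (u[k]-[x,y]+.5)*6],3,col,-1)
    cv2.imwrite(f"pics/{n}{tag}.png",c)
E
python3 look.py 4 side wrist
```

```text
t 9.45 tip in cover mm [  0.3 -24.8   3.4] F cover [-1.1 -0.9 -0.8] tauT [-0.61 -0.    0.04] rot err(tool) deg [0.06 0.01 0.03] w 0.241
```

View pics/side4.png

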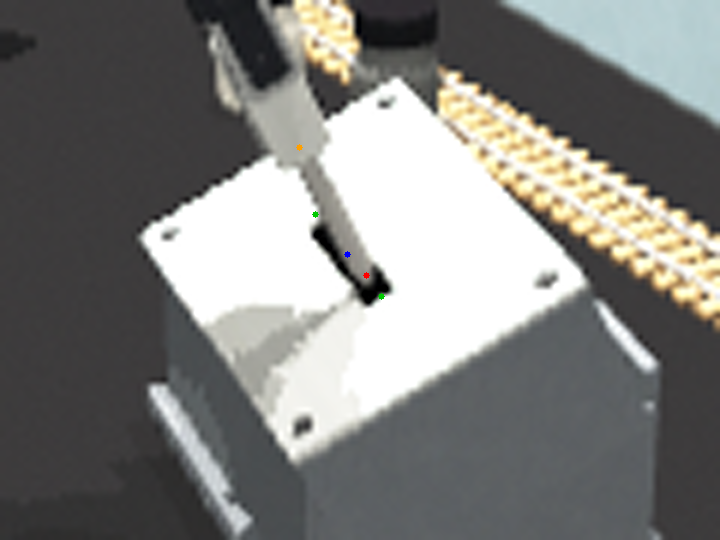

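View pics/wrist4.png

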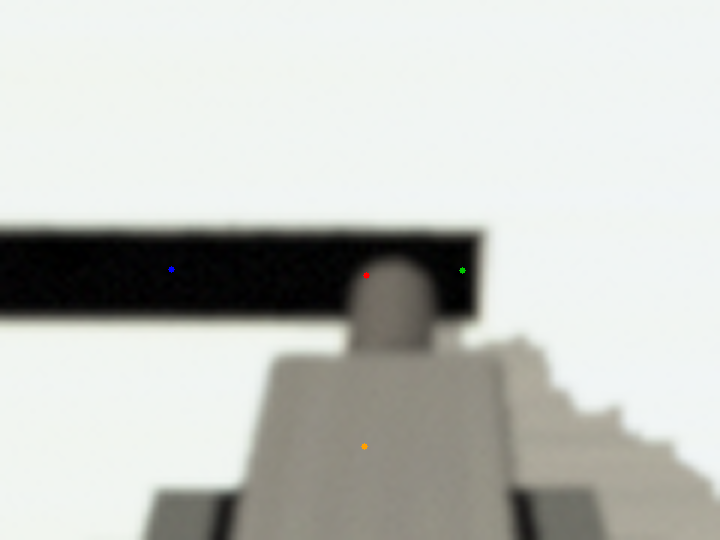

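Tip is over the slot, centred between its edges (crop rows 232–318, tip centre about 273), with 6 mm to the end. Going in.

Emit:
apply_moves([
  [0, 0, 3, 0, 0, 0, 1],
  [0, 0, 3, 0, 0, 0, 1],
  [0, 0, 3, 0, 0, 0, 1],
  [0, 0, 3, 0, 0, 0, 1],
  [0, 0, 3, 0, 0, 0, 1],
  [0, 0, 3, 0, 0, 0, 1],
  [0, 0, 0, 0, 0, 0, 1],
  [0, 0, 0, 0, 0, 0, 1],
])

```text
t: 10.55
eef_pos: [0.6098, 0.1178, 0.1555]
tool_rot: [0.137, -0.621, 0.754, -0.167]
contact_force: [0.0, -0.1, -1.6]
gripper_width: 0.239
```

```bash
python3 look.py 5 wrist
```

```text
t 10.55 tip in cover mm [  0.2 -24.8 -16.1] F cover [-0.6 -0.1 -1.4] tauT [-0.55 -0.03  0.03] rot err(tool) deg [ 0.07 -0.    0.04] w 0.239
```

View pics/wrist5.png

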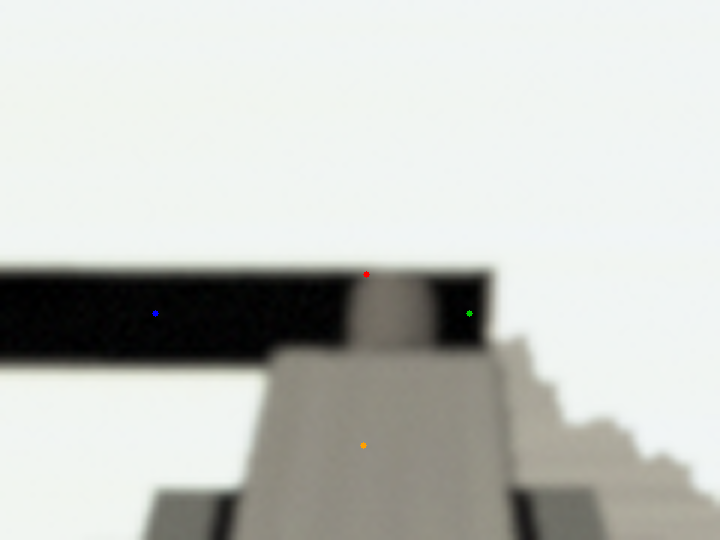

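The pin is in the slot and running free. I'll approach the bar slowly.

Emit:
apply_moves([
  [0, 0, 1.5, 0, 0, 0, 1],
  [0, 0, 1.5, 0, 0, 0, 1],
  [0, 0, 1.5, 0, 0, 0, 1],
  [0, 0, 1, 0, 0, 0, 1],
  [0, 0, 0.8, 0, 0, 0, 1],
  [0, 0, 0, 0, 0, 0, 1],
  [0, 0, 0, 0, 0, 0, 1],
  [0, 0, 0, 0, 0, 0, 1],
])

```text
t: 11.6
eef_pos: [0.6126, 0.1174, 0.1496]
tool_rot: [0.137, -0.621, 0.754, -0.167]
contact_force: [0.4, 0.9, -1.7]
gripper_width: 0.239
```

```bash
python3 look.py 5
```

```text
t 11.6 tip in cover mm [  0.3 -24.7 -22.6] F cover [-0.5  0.9 -1.6] tauT [-0.58 -0.    0.01] rot err(tool) deg [0.06 0.02 0.04] w 0.239
```

Emit:
apply_moves([
  [0, 0, 0.6, 0, 0, 0, 1],
  [0, 0, 0.6, 0, 0, 0, 1],
  [0, 0, 0.6, 0, 0, 0, 1],
  [0, 0, 0, 0, 0, 0, 1],
  [0, 0, 0, 0, 0, 0, 1],
  [0, 0, 0, 0, 0, 0, 1],
  [0, 0, 0, 0, 0, 0, 1],
  [0, 0, 0, 0, 0, 0, 1],
])

```text
t: 12.6
eef_pos: [0.6132, 0.1174, 0.1491]
tool_rot: [0.138, -0.621, 0.754, -0.167]
contact_force: [-2.5, -0.2, 2.2]
gripper_width: 0.238
```

```bash
python3 look.py 5
```

```text
t 12.6 tip in cover mm [  0.7 -24.5 -23.3] F cover [-1.2 -0.7  3. ] tauT [-0.79  0.14  0.02] rot err(tool) deg [0.03 0.03 0.01] w 0.238
```

Contact with the bar at about 23.3 mm depth and about 4 N. I'll sweep toward +y (tool −x) with a light press.

Emit:
apply_moves([
  [-1.3, 0, 0.8, 0, 0, 0, 1],
  [-1.3, 0, 0.8, 0, 0, 0, 1],
  [-1.3, 0, 0.8, 0, 0, 0, 1],
  [-1.3, 0, 0.8, 0, 0, 0, 1],
  [-1.3, 0, 0.8, 0, 0, 0, 1],
  [-1.3, 0, 0.8, 0, 0, 0, 1],
  [-1.3, 0, 0.8, 0, 0, 0, 1],
  [-1.3, 0, 0.8, 0, 0, 0, 1],
])

```text
t: 13.6
eef_pos: [0.6149, 0.1188, 0.1491]
tool_rot: [0.132, -0.617, 0.757, -0.169]
contact_force: [-11.6, -1.8, 14.7]
gripper_width: 0.243
```

```bash
python3 look.py 5
```

```text
t 13.6 tip in cover mm [  1.7 -23.8 -23.9] F cover [-3.7 -4.  18. ] tauT [-1.51  1.38  0.  ] rot err(tool) deg [ 0.2  -0.75 -0.46] w 0.243
```

Emit:
apply_moves([
  [0, 0.7, -0.8, 0.1, -0.4, -0.2, 1],
  [0, 0.5, 0, 0.1, -0.3, -0.2, 1],
  [-3, 0, 0.2, 0, 0, 0, 1],
  [-3, 0, 0.3, 0, 0, 0, 1],
  [-3, 0, 0.3, 0, 0, 0, 1],
  [-3, 0, 0.3, 0, 0, 0, 1],
  [0, 0, 0.3, 0, 0, 0, 1],
  [0, 0, 0.3, 0, 0, 0, 1],
])

```text
t: 14.6
eef_pos: [0.6148, 0.1198, 0.1493]
tool_rot: [0.13, -0.616, 0.758, -0.171]
contact_force: [-6.1, 0.3, 7.3]
gripper_width: 0.237
```

```bash
python3 look.py 5
```

```text
t 14.6 tip in cover mm [  1.5 -23.2 -23.6] F cover [-2.4 -0.9  9.1] tauT [-1.23  0.52  0.  ] rot err(tool) deg [ 0.21 -1.1  -0.52] w 0.237
```

Emit:
apply_moves([
  [0, 0, -2, 0, 0, 0, 1],
  [0, 1, -1, 0.2, -1, -0.5, 1],
  [-1, 0.5, 0, 0, 0, 0, 1],
  [-2, 0, 0, 0, 0, 0, 1],
  [0, 0, 0, 0, 0, 0, 1],
  [0, 0, 0, 0, 0, 0, 1],
  [0, 0, 0, 0, 0, 0, 1],
  [0, 0, 0, 0, 0, 0, 1],
])

```text
t: 15.6
eef_pos: [0.6132, 0.1251, 0.1508]
tool_rot: [0.138, -0.621, 0.753, -0.167]
contact_force: [1.0, -0.1, -1.0]
gripper_width: 0.237
```

```bash
python3 look.py 6 wrist side
```

```text
t 15.6 tip in cover mm [  0.2 -16.9 -21.1] F cover [ 0.5  0.1 -1.3] tauT [-0.6   0.01  0.01] rot err(tool) deg [-0.02  0.05  0.09] w 0.237
```

View pics/wrist6.png

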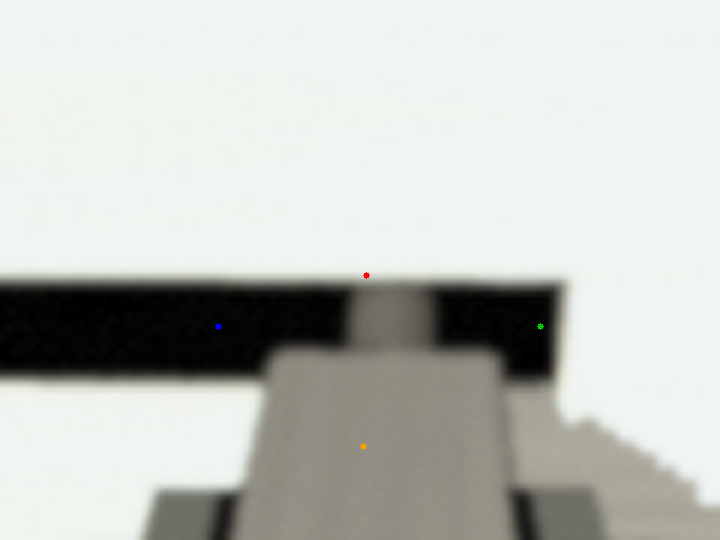

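View pics/side6.png

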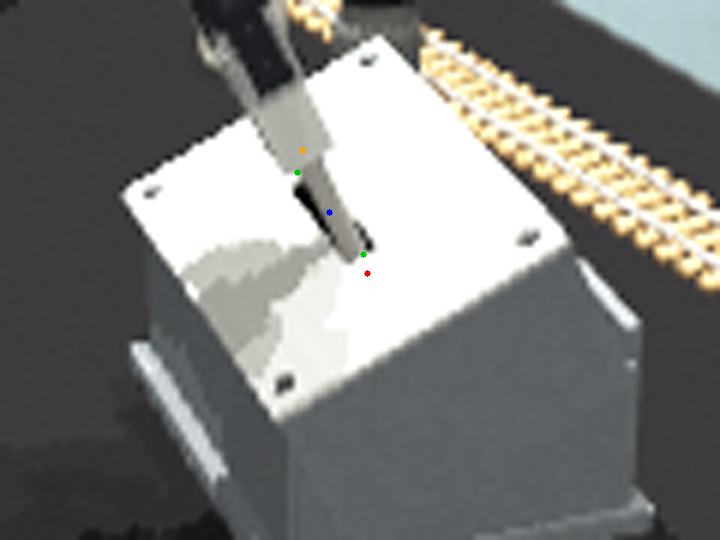

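Emit:
apply_moves([
  [0, 0, 1.2, 0, 0, 0, 1],
  [0, 0, 1, 0, 0, 0, 1],
  [0, 0, 0.8, 0, 0, 0, 1],
  [0, 0, 0.8, 0, 0, 0, 1],
  [0, 0, 0.8, 0, 0, 0, 1],
  [0, 0, 0.8, 0, 0, 0, 1],
  [0, 0, 0, 0, 0, 0, 1],
  [0, 0, 0, 0, 0, 0, 1],
])

```text
t: 16.7
eef_pos: [0.6146, 0.1249, 0.1491]
tool_rot: [0.138, -0.621, 0.754, -0.167]
contact_force: [-1.4, -1.3, -0.0]
gripper_width: 0.239
```

```bash
python3 look.py 5
```

```text
t 16.7 tip in cover mm [  0.6 -16.8 -23.2] F cover [-1.  -1.5  0.5] tauT [-0.91  0.11  0.07] rot err(tool) deg [-0.02  0.06 -0.  ] w 0.239
```

Emit:
apply_moves([
  [0, 0.3, -1.5, 0, 0, 0, 1],
  [-2.5, 0.3, 0, 0, 0, 0, 1],
  [-2.5, 0, 0, 0, 0, 0, 1],
  [0, 0, 1, 0, 0, 0, 1],
  [0, 0, 1, 0, 0, 0, 1],
  [0, 0, 1, 0, 0, 0, 1],
  [0, 0, 1, 0, 0, 0, 1],
  [0, 0, 0, 0, 0, 0, 1],
])

```text
t: 17.7
eef_pos: [0.6163, 0.1305, 0.1493]
tool_rot: [0.139, -0.62, 0.754, -0.167]
contact_force: [-3.6, 0.2, 1.1]
gripper_width: 0.24
```

```bash
python3 look.py 5
```

```text
t 17.7 tip in cover mm [  1.3 -10.9 -23.4] F cover [-2.8 -0.5  2.5] tauT [-1.24  0.22 -0.02] rot err(tool) deg [-0.09  0.09 -0.07] w 0.24
```

Emit:
apply_moves([
  [0, 0.7, -1.5, 0, 0, 0, 1],
  [-2.5, 0.7, 0, 0, 0, 0, 1],
  [-2.5, 0, 0, 0, 0, 0, 1],
  [0, 0.2, 1, 0, 0, 0, 1],
  [0, 0, 1, 0, 0, 0, 1],
  [0, 0, 1, 0, 0, 0, 1],
  [0, 0, 1, 0, 0, 0, 1],
  [0, 0, 0, 0, 0, 0, 1],
])

```text
t: 18.7
eef_pos: [0.6167, 0.1362, 0.1489]
tool_rot: [0.139, -0.62, 0.754, -0.167]
contact_force: [-3.1, 1.4, 1.5]
gripper_width: 0.243
```

```bash
python3 look.py 5
```

```text
t 18.7 tip in cover mm [  0.6  -5.3 -23.4] F cover [-2.4  0.8  2.8] tauT [-1.25  0.33 -0.03] rot err(tool) deg [-0.13  0.09 -0.12] w 0.243
```

Emit:
apply_moves([
  [0, 0.4, -1.5, 0, 0, 0, 1],
  [-2.3, 0.5, 0, 0, 0, 0, 1],
  [-2.3, 0, 0, 0, 0, 0, 1],
  [0, 0.2, 1, 0, 0, 0, 1],
  [0, 0.2, 1, 0, 0, 0, 1],
  [0, 0.2, 1, 0, 0, 0, 1],
  [0, 0, 1, 0, 0, 0, 1],
  [0, 0, 0, 0, 0, 0, 1],
])

```text
t: 19.7
eef_pos: [0.6175, 0.1414, 0.1488]
tool_rot: [0.14, -0.619, 0.754, -0.168]
contact_force: [-4.2, 0.7, 1.9]
gripper_width: 0.24
```

```bash
python3 look.py 5
```

```text
t 19.7 tip in cover mm [  0.4  -0.  -23.4] F cover [-3.  -0.2  3.5] tauT [-1.23  0.25  0.02] rot err(tool) deg [-0.2  0.1 -0.2] w 0.24
```

Emit:
apply_moves([
  [0, 0.3, -1.5, -0.1, 0.1, -0.1, 1],
  [-2.2, 0.3, 0, -0.1, 0, -0.1, 1],
  [-2.2, 0, 0, 0, 0, 0, 1],
  [0, 0.2, 1, 0, 0, 0, 1],
  [0, 0.2, 1, 0, 0, 0, 1],
  [0, 0.2, 1, 0, 0, 0, 1],
  [0, 0, 1, 0, 0, 0, 1],
  [0, 0, 0, 0, 0, 0, 1],
])

```text
t: 20.7
eef_pos: [0.6184, 0.1463, 0.1488]
tool_rot: [0.138, -0.62, 0.754, -0.167]
contact_force: [-3.3, 0.1, 2.1]
gripper_width: 0.235
```

```bash
python3 look.py 5
```

```text
t 20.7 tip in cover mm [  0.2   4.8 -23.4] F cover [-2.1 -0.5  3.3] tauT [-1.21  0.23  0.02] rot err(tool) deg [-0.06  0.   -0.06] w 0.235
```

Emit:
apply_moves([
  [0, 0.2, -1.5, 0, 0, 0, 1],
  [-2.2, 0.2, 0, 0, 0, 0, 1],
  [-2.2, 0, 0, 0, 0, 0, 1],
  [0, 0.2, 1, 0, 0, 0, 1],
  [0, 0.2, 1, 0, 0, 0, 1],
  [0, 0.2, 1, 0, 0, 0, 1],
  [0, 0, 1, 0, 0, 0, 1],
  [0, 0, 0, 0, 0, 0, 1],
])

```text
t: 21.7
eef_pos: [0.6195, 0.1511, 0.1489]
tool_rot: [0.138, -0.62, 0.754, -0.168]
contact_force: [-2.9, 0.1, 2.0]
gripper_width: 0.245
```

```bash
python3 look.py 5
```

```text
t 21.7 tip in cover mm [  0.5   9.8 -23.4] F cover [-1.7 -0.5  3. ] tauT [-1.17  0.3  -0.04] rot err(tool) deg [-0.12  0.01 -0.13] w 0.245
```

Emit:
apply_moves([
  [0, 0.3, -1.5, 0, 0, 0, 1],
  [-2.2, 0.3, 0, 0, 0, 0, 1],
  [-2.2, 0, 0, 0, 0, 0, 1],
  [0, 0.2, 1, 0, 0, 0, 1],
  [0, 0.2, 1, 0, 0, 0, 1],
  [0, 0.2, 1, 0, 0, 0, 1],
  [0, 0, 1, 0, 0, 0, 1],
  [0, 0, 0, 0, 0, 0, 1],
])

```text
t: 22.7
eef_pos: [0.6205, 0.1561, 0.1488]
tool_rot: [0.139, -0.619, 0.754, -0.168]
contact_force: [-3.0, 0.2, 1.7]
gripper_width: 0.239
```

```bash
python3 look.py 5
```

```text
t 22.7 tip in cover mm [  0.6  14.8 -23.5] F cover [-2.  -0.4  2.8] tauT [-1.16  0.34  0.02] rot err(tool) deg [-0.19  0.02 -0.19] w 0.239
```

Emit:
apply_moves([
  [0, 0.3, -1.5, -0.1, 0, -0.1, 1],
  [-2.2, 0.3, 0, -0.1, 0, -0.1, 1],
  [-2.2, 0, 0, 0, 0, 0, 1],
  [0, 0.2, 1, 0, 0, 0, 1],
  [0, 0.2, 1, 0, 0, 0, 1],
  [0, 0.2, 1, 0, 0, 0, 1],
  [0, 0, 1, 0, 0, 0, 1],
  [0, 0, 0, 0, 0, 0, 1],
])

```text
t: 23.7
eef_pos: [0.6219, 0.1609, 0.1454]
tool_rot: [0.138, -0.621, 0.753, -0.167]
contact_force: [0.5, -0.1, -1.4]
gripper_width: 0.24
```

```bash
python3 look.py 5
```

```text
t 23.7 tip in cover mm [ -0.7  19.9 -26.7] F cover [-0.1  0.  -1.5] tauT [-0.53 -0.07 -0.03] rot err(tool) deg [0.   0.04 0.04] w 0.24
```

It dropped through at y ≈ 20 mm (26.7 mm deep, no load). The hole is found, so I feed in gently.

Emit:
apply_moves([
  [0, -0.3, 0.8, 0, 0, 0, 1],
  [0, 0, 0.8, 0, 0, 0, 1],
  [0, 0, 0.8, 0, 0, 0, 1],
  [0, 0, 0.8, 0, 0, 0, 1],
  [0, 0, 0, 0, 0, 0, 1],
  [0, 0, 0, 0, 0, 0, 1],
  [0, 0, 0, 0, 0, 0, 1],
  [0, 0, 0, 0, 0, 0, 1],
])

```text
t: 24.7
eef_pos: [0.624, 0.1612, 0.1428]
tool_rot: [0.139, -0.621, 0.753, -0.167]
contact_force: [0.7, -0.7, -1.4]
gripper_width: 0.239
```

```bash
python3 look.py 5
```

```text
t 24.7 tip in cover mm [  0.1  20.7 -29.9] F cover [ 0.1 -0.5 -1.6] tauT [-0.48 -0.16  0.07] rot err(tool) deg [-0.05  0.11  0.05] w 0.239
```

Emit:
apply_moves([
  [0, 0, 0.8, 0, 0, 0, 1],
  [0, 0, 0.8, 0, 0, 0, 1],
  [0, 0, 0.8, 0, 0, 0, 1],
  [0, 0, 0.8, 0, 0, 0, 1],
  [0, 0, 0, 0, 0, 0, 1],
  [0, 0, 0, 0, 0, 0, 1],
  [0, 0, 0, 0, 0, 0, 1],
  [0, 0, 0, 0, 0, 0, 1],
])

```text
t: 25.7
eef_pos: [0.6255, 0.161, 0.1398]
tool_rot: [0.139, -0.621, 0.753, -0.167]
contact_force: [0.1, 1.0, -0.9]
gripper_width: 0.236
```

```bash
python3 look.py 7 wrist
```

```text
t 25.7 tip in cover mm [  0.1  20.8 -33.3] F cover [-0.5  1.  -0.8] tauT [-0.52 -0.13 -0.02] rot err(tool) deg [-0.05  0.12  0.05] w 0.236
```

View pics/wrist7.png

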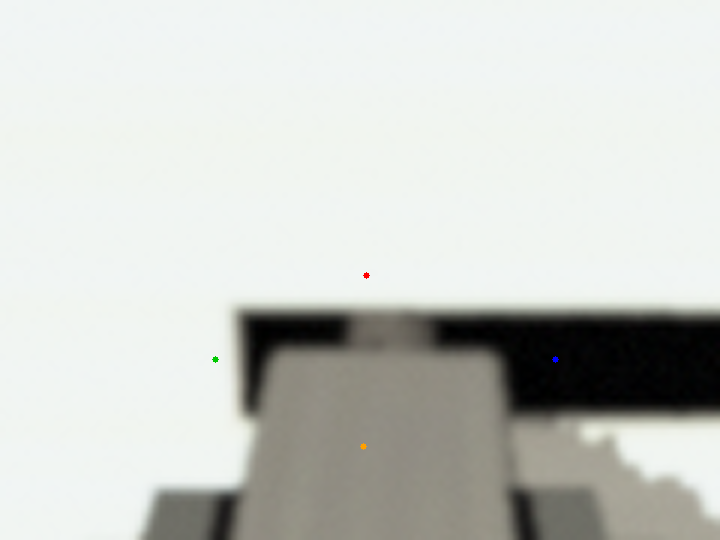

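Emit:
apply_moves([
  [0, 0, 1.5, 0, 0, 0, 1],
  [0, 0, 1.5, 0, 0, 0, 1],
  [0, 0, 1.5, 0, 0, 0, 1],
  [0, 0, 1.5, 0, 0, 0, 1],
  [0, 0, 1.5, 0, 0, 0, 1],
  [0, 0, 1.5, 0, 0, 0, 1],
  [0, 0, 0, 0, 0, 0, 1],
  [0, 0, 0, 0, 0, 0, 1],
])

```text
t: 26.75
eef_pos: [0.6295, 0.1603, 0.1309]
tool_rot: [0.138, -0.621, 0.753, -0.167]
contact_force: [-0.3, 0.5, -2.1]
gripper_width: 0.242
```

```bash
python3 look.py 7
```

```text
t 26.75 tip in cover mm [  0.1  20.8 -43.1] F cover [-1.2  0.4 -1.8] tauT [-0.48 -0.2   0.02] rot err(tool) deg [-0.04  0.12  0.06] w 0.242
```

Emit:
apply_moves([
  [0, 0, 1.5, 0, 0, 0, 1],
  [0, 0, 1.5, 0, 0, 0, 1],
  [0, 0, 1.5, 0, 0, 0, 1],
  [0, 0, 1.5, 0, 0, 0, 1],
  [0, 0, 1.5, 0, 0, 0, 1],
  [0, 0, 1.5, 0, 0, 0, 1],
  [0, 0, 1.5, 0, 0, 0, 1],
  [0, 0, 0, 0, 0, 0, 1],
])

```text
t: 27.75
eef_pos: [0.6341, 0.1593, 0.1207]
tool_rot: [0.138, -0.621, 0.753, -0.167]
contact_force: [0.1, 0.5, -1.8]
gripper_width: 0.239
```

```bash
python3 look.py 7
```

```text
t 27.75 tip in cover mm [  0.1  20.7 -54.3] F cover [-0.7  0.5 -1.6] tauT [-0.48 -0.19  0.02] rot err(tool) deg [-0.04  0.11  0.06] w 0.239
```

Emit:
apply_moves([
  [0, 0, 1.2, 0, 0, 0, 1],
  [0, 0, 1.2, 0, 0, 0, 1],
  [0, 0, 1, 0, 0, 0, 1],
  [0, 0, 0.7, 0, 0, 0, 1],
  [0, 0, 0.7, 0, 0, 0, 1],
  [0, 0, 0.7, 0, 0, 0, 1],
  [0, 0, 0, 0, 0, 0, 1],
  [0, 0, 0, 0, 0, 0, 1],
])

```text
t: 28.75
eef_pos: [0.636, 0.1588, 0.1165]
tool_rot: [0.138, -0.621, 0.753, -0.167]
contact_force: [0.2, -0.2, -1.0]
gripper_width: 0.243
```

```bash
python3 look.py 8 side scene
```

```text
t 28.75 tip in cover mm [  0.   20.6 -59. ] F cover [-0.2 -0.2 -1. ] tauT [-0.47 -0.15  0.02] rot err(tool) deg [-0.03  0.1   0.04] w 0.243
```

View pics/side8.png

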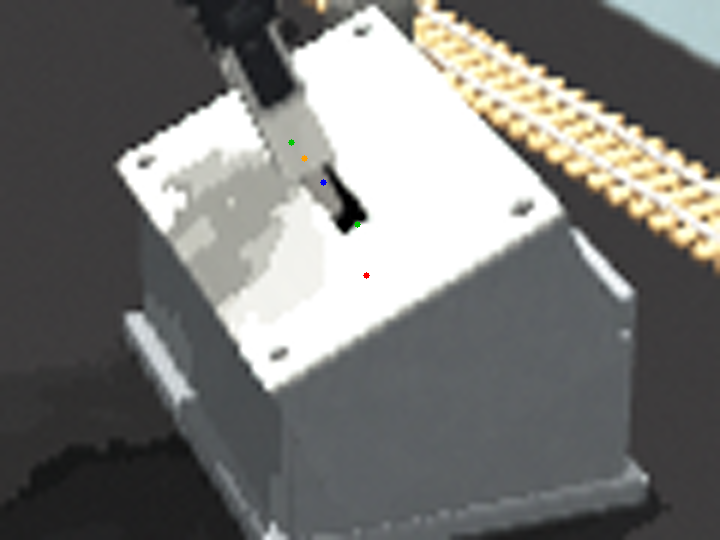

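View pics/scene8.png

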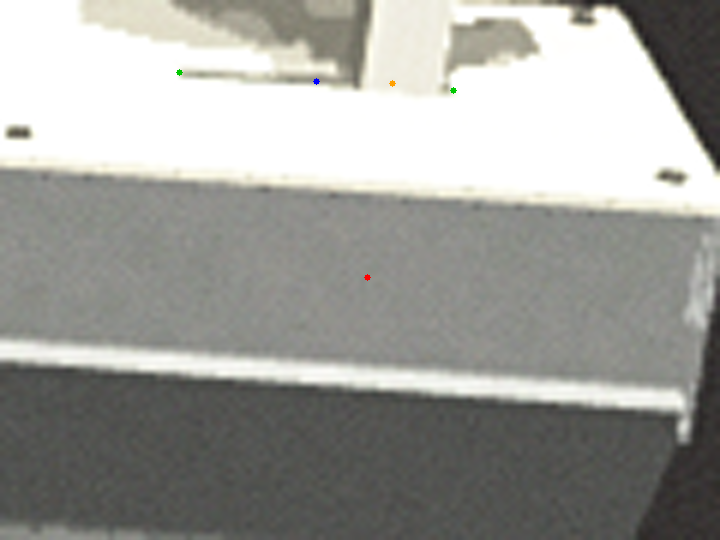

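Emit:
apply_moves([
  [0, 0, 0.7, 0, 0, 0, 1],
  [0, 0, 0.7, 0, 0, 0, 1],
  [0, 0, 0, 0, 0, 0, 1],
  [0, 0, 0, 0, 0, 0, 1],
  [0, 0, 0, 0, 0, 0, 1],
  [0, 0, 0, 0, 0, 0, 1],
  [0, 0, 0, 0, 0, 0, 1],
  [0, 0, 0, 0, 0, 0, 1],
])

```text
t: 29.85
eef_pos: [0.6361, 0.1589, 0.1164]
tool_rot: [0.138, -0.621, 0.753, -0.167]
contact_force: [-2.1, 0.5, 2.3]
gripper_width: 0.242
```

```bash
python3 look.py 9 side wrist
```

```text
t 29.85 tip in cover mm [  0.1  20.7 -59.1] F cover [-1.   0.1  3. ] tauT [-0.66 -0.05  0.01] rot err(tool) deg [-0.02  0.08  0.01] w 0.242
```

View pics/side9.png

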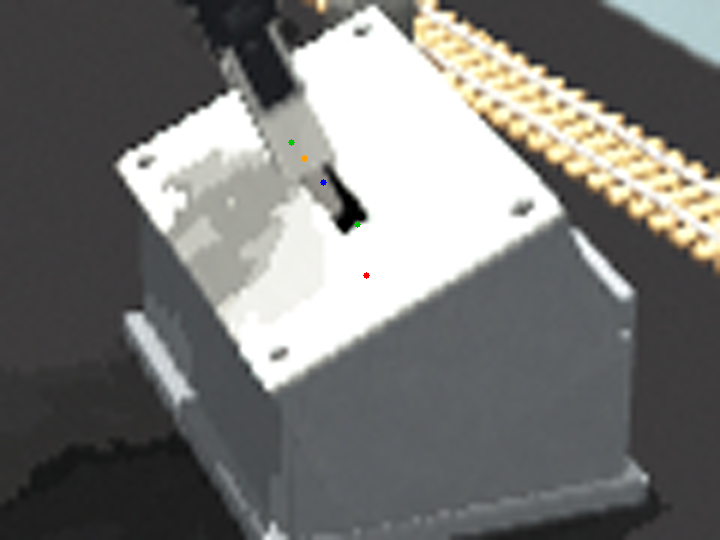

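View pics/wrist9.png

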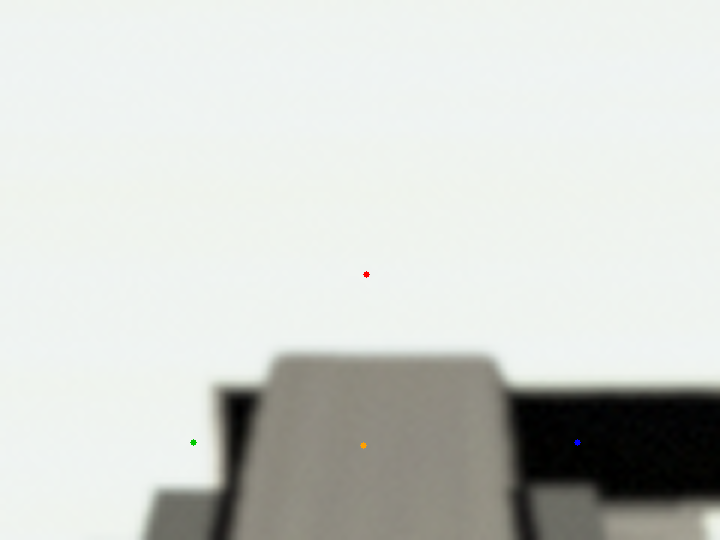

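Bearing at 59.1 mm measured depth, and the bar contact read about 0.6 mm short too, so the head is on the plate. In the side view the grey streak at crop (325,200) is the shank seen through the slot, running into the bar. I'll release and back off.

Emit:
apply_moves([
  [0, 0, 0.5, 0, 0, 0, 1],
  [0, 0, 0, 0, 0, 0, 0.3],
  [0, 0, 0, 0, 0, 0, -0.3],
  [0, 0, 0, 0, 0, 0, -1],
  [0, 0, 0, 0, 0, 0, -1],
  [0, 0, 0, 0, 0, 0, -1],
  [0, 0, 0, 0, 0, 0, -1],
  [0, 0, 0, 0, 0, 0, -1],
])

```text
t: 30.95
eef_pos: [0.6368, 0.1581, 0.116]
tool_rot: [0.138, -0.62, 0.754, -0.167]
contact_force: [1.0, 0.7, -0.4]
gripper_width: 1.004
```

```bash
python3 look.py 10 wrist
```

```text
t 30.95 tip in cover mm [  0.6  20.  -59.8] F cover [ 0.6  0.9 -0.7] tauT [-0.47 -0.    0.03] rot err(tool) deg [-0.04  0.04 -0.02] w 1.004
```

View pics/wrist10.png

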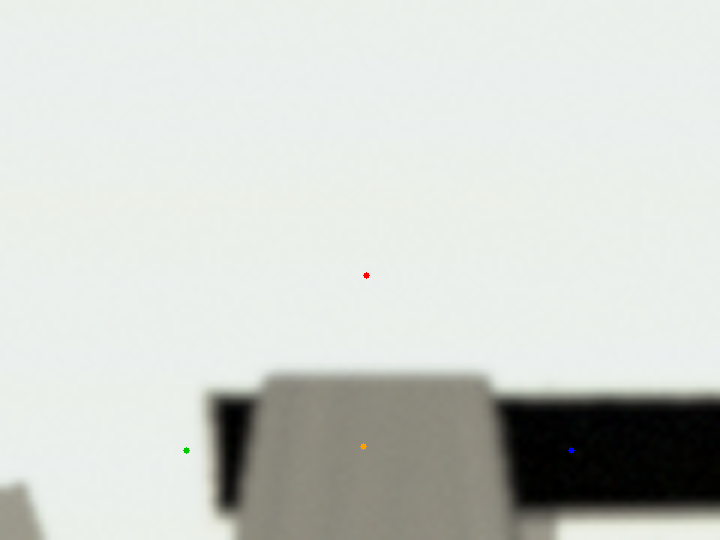

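Emit:
apply_moves([
  [0, 0, -6, 0, 0, 0, -1],
  [0, 0, -12, 0, 0, 0, -1],
  [0, 0, -18, 0, 0, 0, -1],
  [0, 0, -20, 0, 0, 0, -1],
  [0, 0, -20, 0, 0, 0, -1],
  [0, 0, -20, 0, 0, 0, -1],
  [0, 0, -10, 0, 0, 0, -1],
  [0, 0, 0, 0, 0, 0, -1],
])

```text
t: 32.0
eef_pos: [0.5898, 0.168, 0.2217]
tool_rot: [0.141, -0.62, 0.753, -0.167]
contact_force: [0.4, 1.4, -0.0]
gripper_width: 1.0
```

```bash
python3 - <<'E'
from pl import *
show()
pc=O+C@[0,.0205,.025]
for n in("scene","side","wrist"):
    u=proj([pc+C[:,2]*.025,pc-C[:,2]*.025],n);im=imaging.read_camera(n)[:,:,::-1].copy()
    if n!="wrist": cv2.imwrite(f"pics/{n}11f.png",im)
    x,y=np.maximum(np.int32(u[0])-[60,45],0);c=cv2.resize(im[y:y+90,x:x+120],None,fx=6,fy=6,interpolation=cv2.INTER_CUBIC)
    for k in u: cv2.circle(c,[int(v) for v in (k-[x,y]+.5)*6],3,(0,0,255),-1)
    cv2.imwrite(f"pics/{n}11.png",c)
E
```

```text
t 32.0 tip in cover mm [ 2.  21.  56.4] F cover [ 0.1  1.4 -0.1] tauT [-0.42  0.03  0.08] rot err(tool) deg [-0.22  0.31 -0.09] w 1.0
```

View pics/scene11.png

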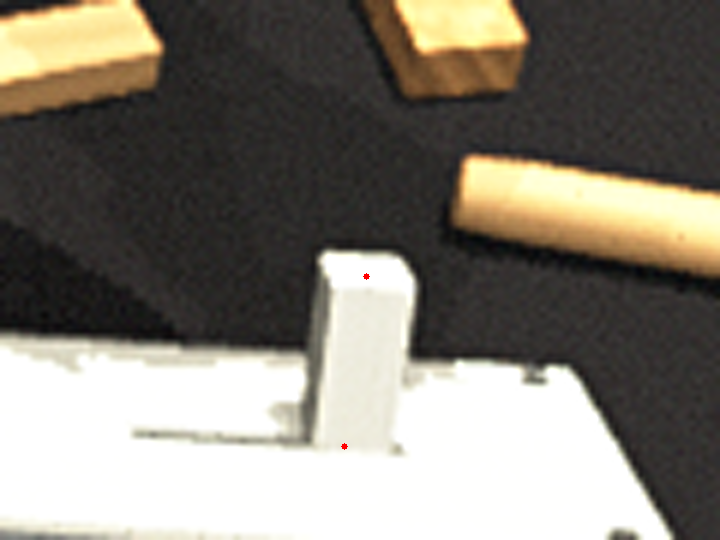

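View pics/side11.png

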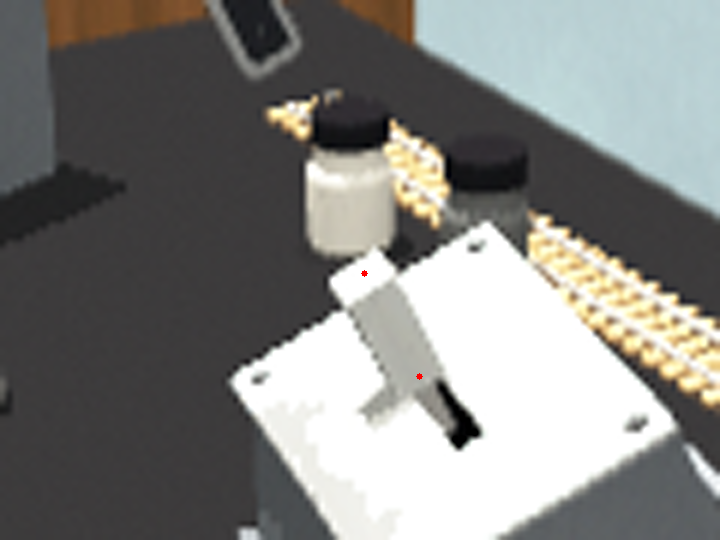

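View pics/side11f.png

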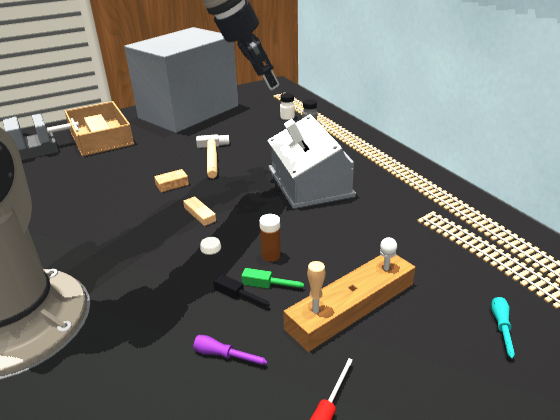

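The pin's head stands square on the plate. Its top and base lie on the predicted seated points (scene crop 366,275 and 344,446). The awl (316,285) and knob pin (388,250) are standing in the rack and the vial (270,238) is upright. The gripper is well clear.

```bash
python3 -c "
from station import bot
print(bot.hand_in())"
```

```text
the job is handed in; nothing more can be done
None
```

The square-headed aluminium pin is out of the rack, through the slot and fully home in the hidden bar. I let go, backed the gripper off about 115 mm and handed in at about 32 s of the 51 s.

- **Search:** a first slide along the bar stuck on friction, reading up to about 18 N. I then lifted and pecked along the slot at a few newtons. The hole was at cover y of about +20.5 mm.
- **Seating:** the pin ran in without resistance and bore on the plate at 59.1 to 59.8 mm measured depth. That matches the 60 mm nominal, because the bar contact also read about 0.6 mm short.
- **Final pictures:** the head stands square on the plate at the predicted seated position. The awl and ball-knob pin are still in the rack, and the vial is upright where it was.
- **Disagreements:** the wrist camera's predicted slot and pin points were off by about 2 to 3 mm, so I used relative positions there.
- **Look-alikes:** the purple, turquoise, black and green ones stood at first. They had toppled by the wrist picture at 1.15 s; I saw no sign that the robot touched them, and I left them alone.

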